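# Hold a hinge leaf in line for its pin

## Task

One leaf of a case hinge is screwed to the wooden jamb block. From the rack take the loose leaf that matches it, the one with a single middle knuckle, set it gently down upright so that its knuckle lies between the two knuckles on the block and the pin holes line up, and keep holding it there: the program finishes with the gripper still holding the leaf upright and still in that place, ready for the pin. Leave the other leaf, the pin, the pot and the tape roll where they are.

Things in the scene. Friction and masses are not known exactly. Their poses are not given: they have to be found in the camera images.
- leaf_plate (a point): Centre of the plate of the loose steel leaf to take. Plate 8 mm thick (x, its normal), 70 mm wide (y, the direction of the pin hole), 60 mm high (z up), with ONE knuckle in the middle of its lower edge. Starts upright in the rack, plate along the rack's length. Same from either face. About 0.18 kg. The other loose leaf differs only in its two knuckles.
- leaf_knuckle (a point): Centre of the loose leaf's knuckle, 43 mm straight below the plate's centre: a tube along y, 28 mm long, 20 mm outside, bore 12 mm. A neck 8 mm thick joins it to the plate, whose lower edge is 13 mm above this point.
- jamb_axis (a point): Where the loose knuckle's centre has to come: the middle of the gap between the two fixed knuckles on the jamb block, on the pin line, 52 mm above the table; y along the pin line, z up. Fixed knuckles: 20 mm outside, bore 12 mm, each 20 mm long, gap between them 33 mm. Their tops are 62 mm above the table, the highest part of the block.
- jamb: Fixed wooden jamb block, 40 mm high, 95 mm (x) by 115 mm (y); origin on the table straight under the pin line, block centre 20 mm along +x from it. The fixed leaf is screwed flat on its top on the +x side. Under the gap is a steel V saddle along y (45 degree sides, open above): a 20 mm knuckle lowered into it rests exactly on the pin line, but a leaf let go there swings over.
- rack: Fixed wooden rack, 62 mm (x) by 180 mm (y), origin under its centre. Two loose leaves stand side by side in it, at y = +46 and -46 mm (which is where changes), in slots 9.5 mm wide that take only the outer 9 mm at both ends of a plate's lower edge: slot floors 36 mm, slot walls 50 mm, plate tops 96 mm above the table. Lift leaves straight up.
- other_leaf_plate (a point): Centre of the plate of the other loose leaf in the rack, with TWO knuckles 15 mm long, 16 mm apart, on its lower edge: it does not fit and stays in the rack.
- hinge_pin: Bystander: loose steel hinge pin, 8 mm thick, 98 mm long with a bent end, lying on the table; origin under the middle of its straight part.
- screw_pot: Bystander: white pot with lid, 32 mm across, 62 mm high, origin under its centre.
- tape: Bystander: white tape roll, 62 mm across, 48 mm high, origin under its centre.
Things that resemble listed ones, but are neither listed nor needed, are in the scene too. Leave any red or yellow look-alike of the part that bears leaf_plate alone.

How it is judged:
On the way:
1. the leaf with the single knuckle is held up clear of the rack (height (world z) of leaf_knuckle above 0.05 m and contact force between leaf and rack below 0.1 N and contact force between leaf and the fingers above 1 N), for 0.2 s.
At the end, for the whole second after the job is handed in: The leaf's knuckle lies between the fixed knuckles, its centre within 3 mm of the pin line (across and in height) and within 4 mm of the middle of the gap, its bore parallel to the pin line within 0.12 rad, the plate upright within 0.2 rad, still, and held by the fingers (more than 1 N) (x of leaf_knuckle in the frame of jamb_axis between -0.003 and 0.003 m and z of leaf_knuckle in the frame of jamb_axis between -0.003 and 0.003 m and y of leaf_knuckle in the frame of jamb_axis between -0.004 and 0.004 m and angle between the y axis of leaf_knuckle and the y axis of jamb_axis, either way round below 0.12 rad and angle between leaf_plate's own z axis and vertical below 0.2 rad and contact force between leaf and the fingers above 1 N and linear speed of leaf below 0.02 m/s); the arm keeps its last pose, push and grip.
It fails at once if the leaf is pressed or knocked hard (over 50 N) against the jamb block (contact force between leaf and jamb above 50 N).
It fails at once if the other leaf is moved more than 15 mm (distance of other_leaf_plate from where it was at the start of the episode above 0.015 m).
It fails at once if the pin, pot or tape roll is moved more than 20 mm (distance of any of hinge_pin, screw_pot, tape from where it was at the start of the episode above 0.02 m).
It also fails if it takes over 34 s, if anything falls off the work surface, if the arm or the gripper's body presses on something with over 40 N, if the wrist force passes 120 N, or if a joint passes its speed limit or range.

## Robot

A 6-joint arm with a two-finger parallel gripper is mounted at the origin on a cart in front of the work surface, level with it; the furniture and walls round the work are solid. World frame = base frame: x ahead of the robot, y to its left, z up, the work surface at z = 0. Lengths are in m, angles in rad, forces in N, time in s.
With the tool pointing down it reaches from about 0.375 to 0.9 m from the base axis. Payload 3.1 kg.
Tool frame: the origin (TCP) lies at the centre of the arm's flange, where the gripper is bolted on; the fingertips stand tip_reach ahead of it and the grasp point (between the pads) lies 164 mm ahead of it (tip_reach is the distance from the TCP to the fingertips, in m); z points along the fingers, y is the direction in which the jaws open and shut (so a half turn about z gives the same grasp; the last joint's range is limited). The gripper opens to 87 mm and grips with 3 to 60 N. Pads are 19 mm wide; open, the fingers measure 117 mm over their backs; the gripper's body (75 mm by 190 mm) begins 51 mm behind the grasp point.
Start: joints at [-1.361, 0.527, 1.433, -0, 1.181, -0.178], TCP at [0.236, -0.579, 0.405] pointing down, gripper open.
Joint ranges: [-3.08, 3.08], [-0.75, 2.2], [0.22, 2.44], [-1.43, 4.57], [0, 2.65], [-2.85, 2.85]. Speed limits (rad/s): [2.79, 2.79, 3.14, 3.14, 3.14, 3.14].

## Interface

Orientations are given as a unit quaternion [x, y, z, w].
In Python, from rig import get_obs, camera, hand_in, tip_reach gives the robot as it stands. The module is installed in compiled form; this text tells all that it offers.
- The arm moves only by the tool servo_tool, never from a script. Its argument "steps" is one flat list of numbers, 5 for each row, row after row: the finger opening in m, from 0 to 0.087, then the shift along the tool's x, y, z in m, then the turn about the tool's z in rad. A call has 1 to 12 rows; each row is the pose to reach, as a shift and turn from the pose commanded when the call began, along the tool's axes at that moment; what a row does not reach only later rows make up. A row lasts 1/8 s, in which the tool goes at most 62.5 mm and 10.7 degrees, less where a joint would pass 70% of its speed; a pose out of reach is approached as far as the arm can. A call with a gripper value outside its range is refused whole. The fingers move at their own pace and stop on an object; "force" is the grip in N (left out, the last holds). Time passes only in rows, so rows that repeat a pose let the fingers close. It gives the time, the measured TCP pose, the force and the opening at its end, in the units of the state.
- get_obs(): the state, without advancing time (a new reading comes with each control period).
- camera(name): name is "scene" or "top"; returns a dict with "pixels" (400x640x3 uint8, blue, green, red), "vertical_fov" (degrees; the focal length in pixels is half the picture's height over the tangent of half this angle, whatever the lens; pixels are square), "cx", "cy" (the principal point, pixels), "T" (4x4, takes a point from camera to world coordinates). Camera axes: x right, y up, looking along -z (the intrinsics and any distortion apply to the point x, -y, -z); pixel columns grow to the right and rows downward; lengths in m; the calibration is good to about 2 mm. A picture is of the moment at which its call begins. There is no depth.
- hand_in(): hands the job in, once; it reports no verdict.
The state is a dict: "time": time; "q": joint angles; "joint_velocities": joint speeds; "joint_torque": joint torques, N m; "position": TCP position; "tool_rot": TCP orientation; "ft_force": force on the tool from outside, world axes, zero at the start; "moment": the same for the moment, N m; "grip_width": finger opening in m.
Only numpy, scipy, OpenCV 4.12 (cv2) and the standard library are available. Lean on these libraries where they do the work, as an engineer would, in place of code of your own. Each camera call takes 0.05 s, during which the arm holds its last target.

## Working session

There is one attempt and no reset: what is moved stays moved. The work goes in short steps, Python scripts to look and compute and a tool call to move; the robot and the scene stay as the last step left them, time stands still between calls to the robot, and variables do not carry over. Pictures are saved under pics/ and viewed, and the job is handed in when it is done.

Besides the shell and the picture viewer there is one more tool, called after "Call:" as name(argument=value, ...), one argument or row to a line, values as JSON. servo_tool: Moves the arm, as the interface text tells. Its arguments: {"type":"object","properties":{"steps":{"type":"array"},"force":{"type":"number"}},"required":["steps"]}

```bash
mkdir -p pics; python3 - <<'E'
from rig import get_obs,camera,tip_reach
import cv2,numpy as np
np.set_printoptions(precision=4,suppress=True)
o=get_obs()
for k,v in o.items(): print(k,v)
print(tip_reach if not callable(tip_reach) else tip_reach())
for n in("scene","top"):
    c=camera(n); cv2.imwrite(f"pics/{n}0.png",c["pixels"]); print(n,{k:v for k,v in c.items() if k!="pixels"})
E
```

```text
time 0.0
q [-1.3615  0.5285  1.4339 -0.      1.1814 -0.1785]
joint_velocities [-0.0003 -0.0012 -0.0002  0.0001  0.0004  0.0001]
joint_torque [ -0.     -44.004  -17.6592   0.0632   0.0582  -0.0002]
position [ 0.2363 -0.5782  0.4038]
tool_rot [ 0.9813  0.1927 -0.     -0.0011]
ft_force [ 0.0372 -0.8916 -0.1506]
moment [-0.0131  0.0342 -0.0098]
grip_width 0.08721661417402646
0.1822
scene {'vertical_fov': 47.11179655457606, 'cx': 309.543550850009, 'cy': 196.9914180247275, 'T': array([[ 0.8535,  0.2633, -0.4498,  0.1876],
       [-0.521 ,  0.411 , -0.7481, -0.4939],
       [-0.0121,  0.8728,  0.4879,  0.5019],
       [ 0.    ,  0.    ,  0.    ,  1.    ]])}
top {'vertical_fov': 46.74203837201365, 'cx': 317.8407344648795, 'cy': 200.83224191238318, 'T': array([[-0.0166,  0.9825, -0.1856,  0.4203],
       [-0.9997, -0.0129,  0.0211,  0.1901],
       [ 0.0184,  0.1859,  0.9824,  1.0034],
       [ 0.    ,  0.    ,  0.    ,  1.    ]])}
```

View pics/scene0.png

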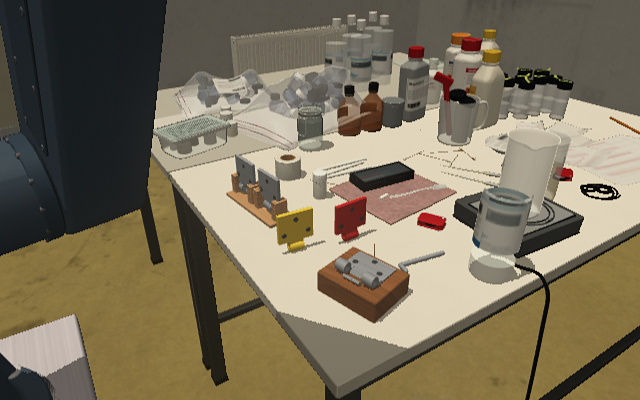

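View pics/top0.png

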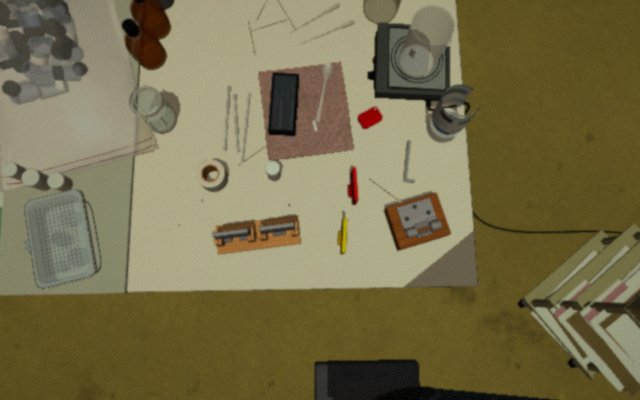

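The scene view shows the rack at about (255,195) with two grey leaves. There is a yellow look-alike at (295,228), a red one at (350,218), and the jamb at (363,280). In the top view the rack is at (257,234) and the jamb at (418,221). I'll enlarge both.

```bash
python3 - <<'E'
import cv2
s=cv2.imread("pics/scene0.png");t=cv2.imread("pics/top0.png")
def crop(i,x0,y0,x1,y1,f,n): cv2.imwrite(n,cv2.resize(i[y0:y1,x0:x1],None,fx=f,fy=f,interpolation=cv2.INTER_CUBIC))
crop(s,220,145,320,220,8,"pics/c1.png")
crop(s,310,235,415,325,7,"pics/c2.png")
crop(t,205,205,305,260,8,"pics/c3.png")
crop(t,375,180,460,255,8,"pics/c4.png")
E
```

```text
(no output)
```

View pics/c1.png

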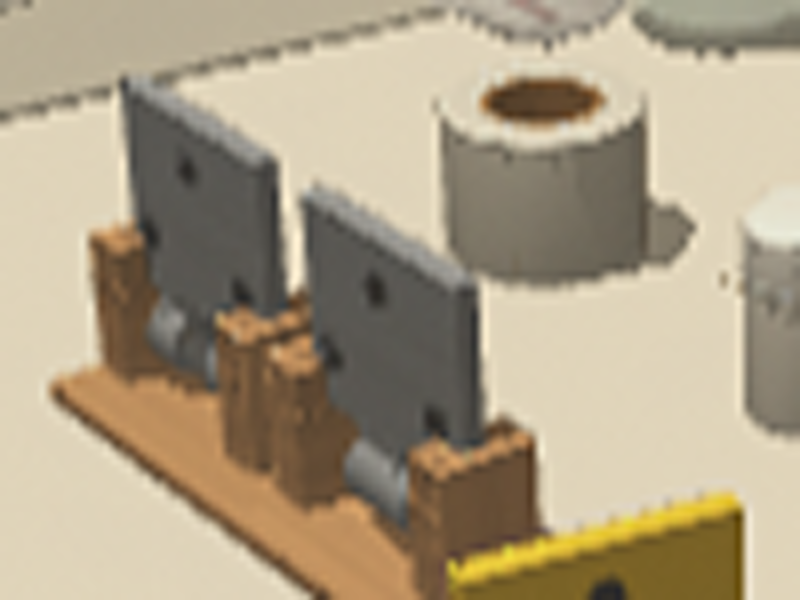

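View pics/c2.png

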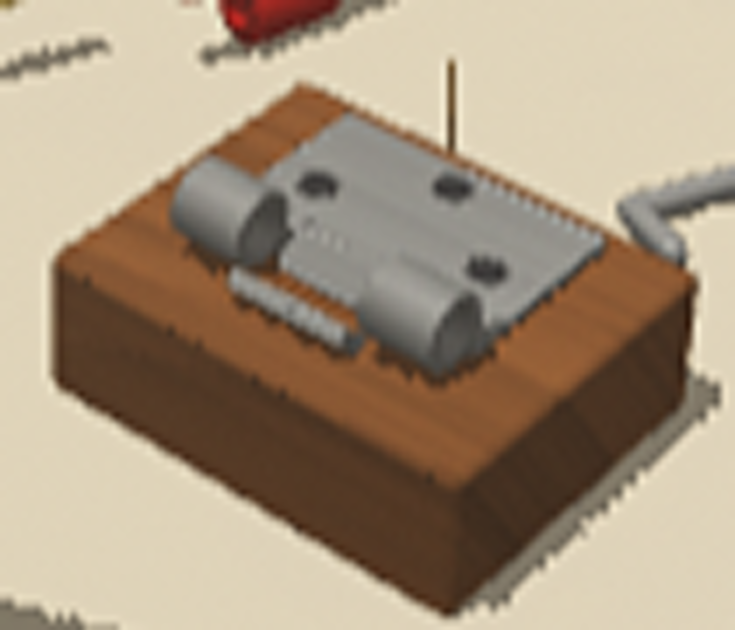

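View pics/c3.png

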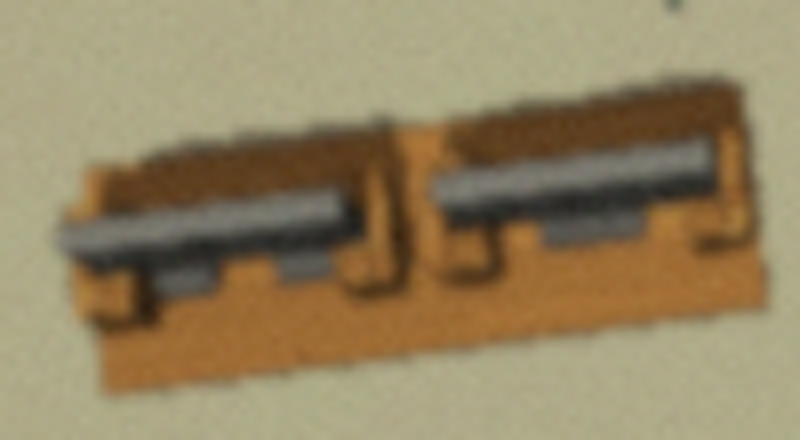

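View pics/c4.png

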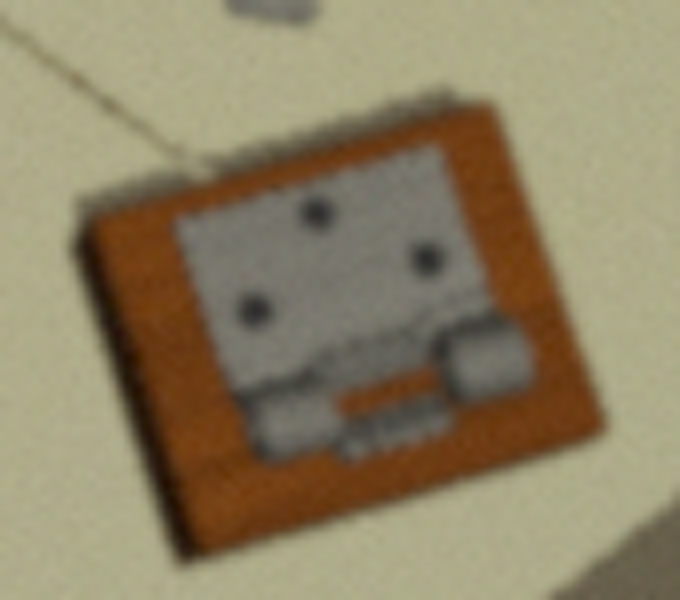

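Candidates in the top view:
- rack left leaf (235,232), which has two knuckles
- rack right leaf (277,226), which has one middle knuckle
- yellow look-alike (344,234)
- red look-alike (353,186)
- fixed leaf (418,216)

I choose the right leaf (scene view: the nearer one, (268,175)). The crops show a single central tube under it and two tubes under the other.

```bash
cat > h.py <<'E'
import numpy as np,cv2
from scipy.optimize import least_squares
np.set_printoptions(precision=4,suppress=True)
CAM={}
def setcam(n,c):
    CAM[n]=(200/np.tan(np.radians(c["vertical_fov"]/2)),c["cx"],c["cy"],np.array(c["T"]))
setcam("scene",dict(vertical_fov=47.11179655457606,cx=309.543550850009,cy=196.9914180247275,T=np.array([[0.8535,0.2633,-0.4498,0.1876],[-0.521,0.411,-0.7481,-0.4939],[-0.0121,0.8728,0.4879,0.5019],[0,0,0,1]])))
setcam("top",dict(vertical_fov=46.74203837201365,cx=317.8407344648795,cy=200.83224191238318,T=np.array([[-0.0166,0.9825,-0.1856,0.4203],[-0.9997,-0.0129,0.0211,0.1901],[0.0184,0.1859,0.9824,1.0034],[0,0,0,1]])))
def live():
    from rig import camera
    o={}
    for n in("scene","top"):
        c=camera(n);setcam(n,c);o[n]=c["pixels"]
    return o
def proj(n,P):
    f,cx,cy,T=CAM[n];P=np.atleast_2d(P)
    p=(P-T[:3,3])@T[:3,:3]
    return np.c_[cx+f*p[:,0]/-p[:,2],cy+f*p[:,1]/p[:,2]]
def tri(ps,pt):
    r=least_squares(lambda X:np.r_[(proj("scene",X)-ps).ravel(),(proj("top",X)-pt).ravel()],[.4,0,.05])
    return r.x,np.sqrt(2*r.cost/4)
def uncrop(p,x0,y0,f): p=np.atleast_2d(np.array(p,float));return (p+.5)/f-.5+[x0,y0]
def place(pose,L):
    x,y,a=pose[:3];L=np.array(L,float);c,s=np.cos(a),np.sin(a)
    return np.c_[x+c*L[:,0]-s*L[:,1],y+s*L[:,0]+c*L[:,1],L[:,2]]
E
python3 - <<'E'
from h import *
S=lambda p:uncrop(p,220,145,8);T=lambda p:uncrop(p,205,205,8)
for a,b in (((312,187),(433,193)),((477,280),(713,155)),((375,292),(0,0))):
    if b[0]: print("leaf top",*tri(S(a),T(b)))
J4=lambda p:uncrop(p,375,180,8);J2=lambda p:uncrop(p,310,235,7)
tp=[(90,215),(490,105),(605,430),(200,550)];sc=[(300,85),(693,283),(455,490),(55,258)]
for a,b in zip(sc,tp): print("jamb",*tri(J2(a),J4(b)))
L=[(.0675,.0575,.04),(.0675,-.0575,.04),(-.0275,-.0575,.04),(-.0275,.0575,.04)]
for names in (("scene","top"),("scene",),("top",)):
    def res(p):
        W=place(p,L);r=[]
        if "scene" in names: r.append((proj("scene",W)-J2(sc)).ravel())
        if "top" in names: r.append((proj("top",W)-J4(tp)).ravel())
        return np.concatenate(r)
    r=least_squares(res,[.4,-.05,0]);print(names,r.x,np.round(r.fun,1))
# leaf
L=[(0,.035,.096),(0,-.035,.096)]
for names in (("scene","top"),("scene",),("top",)):
    def res(p):
        W=place(p,L);r=[]
        if "scene" in names: r.append((proj("scene",W)-S([(312,187),(477,280)])).ravel())
        if "top" in names: r.append((proj("top",W)-T([(433,193),(713,155)])).ravel())
        return np.concatenate(r)
    r=least_squares(res,[.4,.2,0]);print("leaf",names,r.x,np.round(r.fun,1))
E
```

```text
leaf top [0.5371 0.288  0.0965] 0.10727415986983443
leaf top [0.5466 0.2187 0.0967] 0.3170652128839996
jamb [0.5869 0.0261 0.0382] 0.5775960494298882
jamb [ 0.6162 -0.083   0.0377] 0.30511880170677935
jamb [ 0.5284 -0.1078  0.0378] 0.3406629622744463
jamb [0.4985 0.0008 0.0385] 0.31302958693569477
('scene', 'top') [ 0.5377 -0.0467  0.2698] [ 0.8 -1.3  1.8 -1.3  0.2 -0.1 -1.2 -0.5 -0.6  0.4  0.5 -0.6  0.9  1.2
 -0.3  1.7]
('scene',) [ 0.5363 -0.0477  0.2726] [ 0.3 -0.8  1.5 -0.7 -0.1  0.6 -1.7  0.2]
('top',) [ 0.5392 -0.0465  0.2671] [-0.7 -0.4  0.4 -1.3  0.7  0.6 -0.5  0.9]
leaf ('scene', 'top') [0.542  0.2536 0.1373] [ 0.2  0.2 -0.4  0.3 -0.1  0.1  0.1 -0.4]
leaf ('scene',) [0.5427 0.2544 0.1571] [ 0.  0. -0. -0.]
leaf ('top',) [0.5417 0.2535 0.1221] [-0.1  0.   0.1 -0. ]
```

```bash
cat >> h.py <<'E'
def jambmodel():
    t=np.linspace(0,2*np.pi,25);C=[]
    for y in(-.0365,-.0165,.0165,.0365):C.append(np.c_[.01*np.cos(t),0*t+y,.052+.01*np.sin(t)])
    for s in(-1,1):
        for a in(0,np.pi/2,np.pi):C.append(np.array([(.01*np.cos(a),s*.0165,.052+.01*np.sin(a)),(.01*np.cos(a),s*.0365,.052+.01*np.sin(a))]))
    for z in(0,.04):C.append(np.array([(.0675,.0575,z),(.0675,-.0575,z),(-.0275,-.0575,z),(-.0275,.0575,z),(.0675,.0575,z)]))
    return C
def leafmodel(zk):  # origin x,y ; zk=knuckle centre height
    t=np.linspace(0,2*np.pi,25);C=[]
    for y in(-.014,.014):C.append(np.c_[.01*np.cos(t),0*t+y,zk+.01*np.sin(t)])
    for x in(-.004,.004):C.append(np.array([(x,-.035,zk+.013),(x,.035,zk+.013),(x,.035,zk+.073),(x,-.035,zk+.073),(x,-.035,zk+.013)]))
    return C
def overlay(img,n,sets,box,f,fn):
    x0,y0,x1,y1=box
    im=cv2.resize(img[y0:y1,x0:x1],None,fx=f,fy=f,interpolation=cv2.INTER_CUBIC)
    for pose,C,col in sets:
        for c in C:
            q=(proj(n,place(pose,c))-[x0,y0]+.5)*f-.5
            cv2.polylines(im,[np.round(q*16).astype(np.int32)],False,col,1,cv2.LINE_AA,4)
    cv2.imwrite(fn,im);return im
E
python3 - <<'E'
from h import *
s=cv2.imread("pics/scene0.png");t=cv2.imread("pics/top0.png")
J=[(.5377,-.0467,.27)];
g=(0,255,0)
a=[(J[0],jambmodel(),g)];l=[((.542,.2536,.1373),leafmodel(.023),g)]
overlay(s,"scene",a,(310,235,415,325),7,"pics/o1.png");overlay(t,"top",a,(375,180,460,255),8,"pics/o2.png")
o3=overlay(s,"scene",l,(245,155,305,220),8,"pics/o3.png");overlay(t,"top",l,(245,205,305,260),8,"pics/o4.png")
def st(a,b,o):
    A=cv2.imread(a);B=cv2.imread(b);h=max(len(A),len(B));A,B=[cv2.copyMakeBorder(i,0,h-len(i),0,0,0) for i in(A,B)]
    C=np.hstack([A,B]);r=min(1,800/C.shape[1]);cv2.imwrite(o,cv2.resize(C,None,fx=r,fy=r))
st("pics/o3.png","pics/o4.png","pics/o34.png")
E
```

```text
(no output)
```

View pics/o1.png

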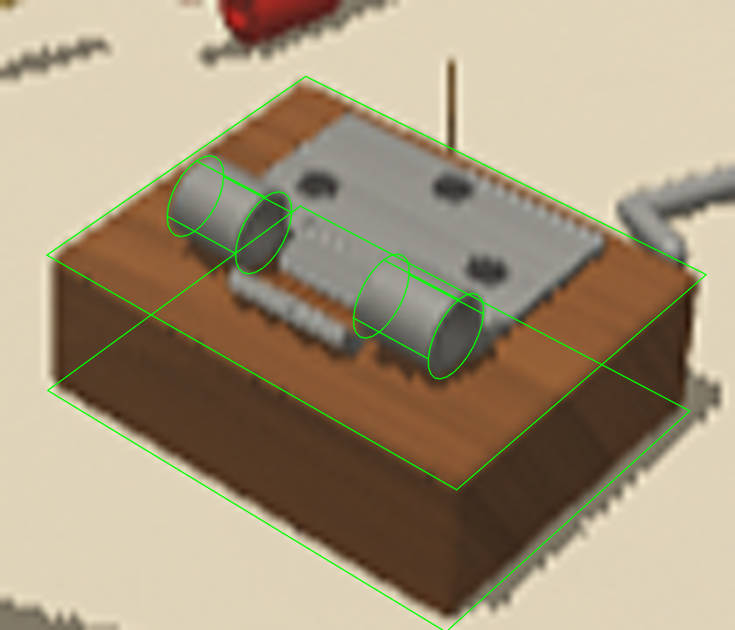

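View pics/o2.png

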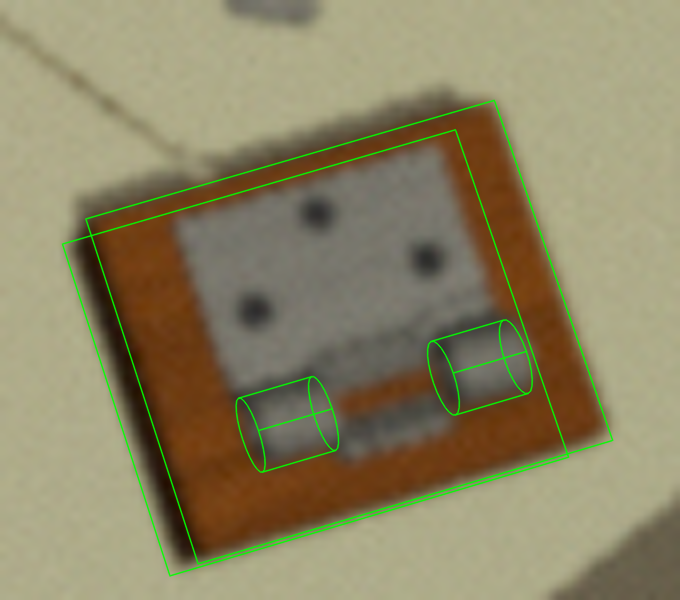

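View pics/o34.png

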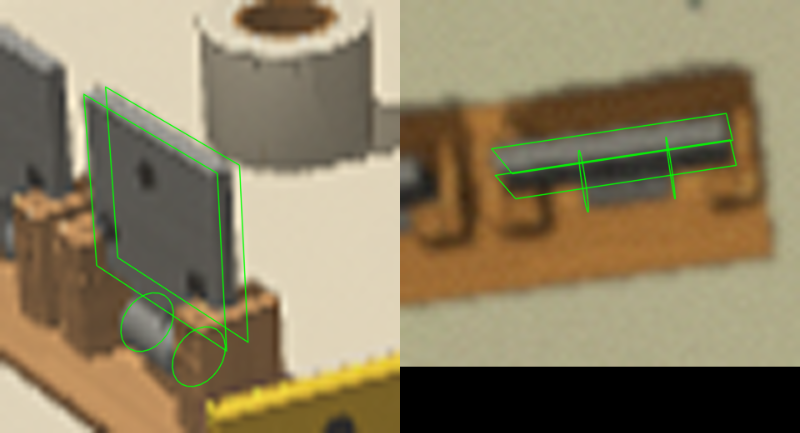

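The green model agrees with the single-knuckle leaf, whose top is at a measured 96.5 mm. The jamb block appears about 2% smaller than modelled, and its knuckles about 1 px to the right of the model. I'll refine that later by comparing the held leaf with the fixed knuckles in the same pictures. Next is the move over the leaf.

```bash
cat >> h.py <<'E'
from scipy.spatial.transform import Rotation as Ro
def delta(p,ang):
    from rig import get_obs
    o=get_obs();R=Ro.from_quat(o["tool_rot"]).as_matrix()
    d=R.T@(np.array(p)-o["position"]);ya=np.arctan2(R[1,1],R[0,1])
    t=-((ang-ya+np.pi/2)%np.pi-np.pi/2)
    print("t",o["time"],"pos",np.array(o["position"]),"yang",ya,"zax",R[:,2],"shift",d,"turn",t,"or",t-np.pi*np.sign(t),"q",np.array(o["q"]),"F",np.array(o["ft_force"]),"w",o["grip_width"])
E
python3 -c "
from h import *
delta((.542,.2536,.330),.137)"
```

```text
t 0.1 pos [ 0.2363 -0.5783  0.4039] yang -1.1830078819662757 zax [-0.0004  0.0019 -1.    ] shift [ 0.5975 -0.6544  0.0753] turn -1.3200078819662755 or 1.8215847716235176 q [-1.3615  0.5283  1.4338 -0.      1.1814 -0.1785] F [ 0.2131  0.0535 -0.476 ] w 0.08711744628009001
```

Call:
servo_tool(
  steps=[0.087, 0.04, -0.044, 0, -0.09, 0.087, 0.08, -0.087, 0, -0.18, 0.087, 0.12, -0.131, 0, -0.27, 0.087, 0.16, -0.175, 0, -0.36, 0.087, 0.2, -0.219, 0, -0.45, 0.087, 0.24, -0.263, 0, -0.54, 0.087, 0.28, -0.306, 0, -0.63, 0.087, 0.32, -0.35, 0, -0.72, 0.087, 0.36, -0.394, 0, -0.8, 0.087, 0.4, -0.438, 0, -0.88, 0.087, 0.44, -0.482, 0, -0.97, 0.087, 0.478, -0.5235, 0.02, -1.06],
  force=20,
)

```text
time: 1.6
position: [0.4819, 0.0889, 0.3856]
tool_rot: [0.748, 0.664, 0.001, 0.002]
ft_force: [0.7, -0.6, 0.5]
grip_width: 0.0871
```

```bash
python3 -c "
from h import *
delta((.542,.2536,.330),.137)"
```

```text
t 1.6 pos [0.4819 0.0889 0.3856] yang -0.11944864335408949 zax [ 0.0042 -0.0003 -1.    ] shift [0.1707 0.0398 0.0558] turn -0.25644864335408957 or 2.8851440102357033 q [-0.046   0.3738  1.7868 -0.0002  0.9767  0.0735] F [ 0.6962 -0.627   0.5046] w 0.08711554212885222
```

Call:
servo_tool(
  steps=[0.087, 0.057, 0.013, 0.018, -0.09, 0.087, 0.114, 0.027, 0.036, -0.17, 0.087, 0.15, 0.036, 0.05, -0.23, 0.087, 0.1707, 0.0398, 0.0558, -0.256, 0.087, 0.1707, 0.0398, 0.0558, -0.256, 0.087, 0.1707, 0.0398, 0.0558, -0.256],
)

```text
time: 2.35
position: [0.541, 0.2502, 0.3293]
tool_rot: [0.659, 0.752, -0.0, 0.0]
ft_force: [-0.5, 0.7, -0.3]
grip_width: 0.0873
```

```bash
python3 -c "
from h import *
delta((.542,.2536,.240),.137)
s=live()
for n in s: cv2.imwrite(f'pics/{n}1.png',s[n])
"
```

```text
t 2.35 pos [0.541  0.2502 0.3293] yang 0.13170623567912038 zax [-0.0005 -0.0007 -1.    ] shift [0.0033 0.0014 0.0893] turn -0.00529376432087969 or 3.1362988892689136 q [ 0.246   0.5827  1.5774 -0.0006  0.9821  0.1146] F [-0.4962  0.7068 -0.2928] w 0.0872578980565709
```

View pics/scene1.png

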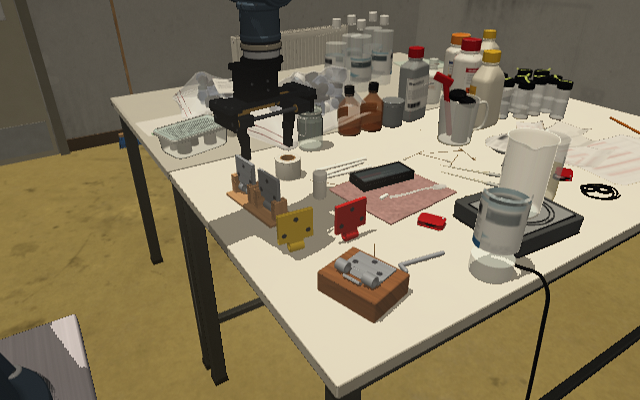

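View pics/top1.png

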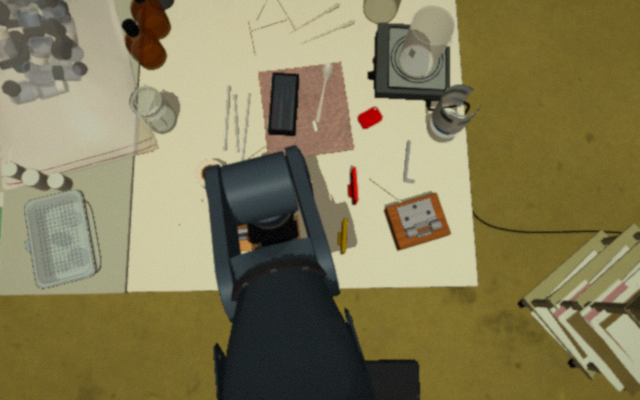

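The gripper hangs straight above the single-knuckle leaf, with its fingers at scene (245,140) and (290,130). Next I descend astride the leaf.

Call:
servo_tool(
  steps=[0.087, 0.003, 0.001, 0.02, -0.005, 0.087, 0.003, 0.001, 0.045, -0.005, 0.087, 0.003, 0.001, 0.07, -0.005, 0.087, 0.003, 0.001, 0.083, -0.005, 0.087, 0.003, 0.001, 0.089, -0.005, 0.087, 0.003, 0.001, 0.089, -0.005],
)

```text
time: 3.2
position: [0.5421, 0.2542, 0.2403]
tool_rot: [0.657, 0.754, 0.0, 0.0]
ft_force: [1.0, 0.4, 0.2]
grip_width: 0.0871
```

```bash
python3 -c "
from h import *
delta((.542,.2536,.240),.137)
s=live()
for n in s: cv2.imwrite(f'pics/{n}2.png',s[n])
overlay(s['scene'],'scene',[],(215,80,325,225),5,'pics/c5.png')
"
```

```text
t 3.2 pos [0.5421 0.2542 0.2403] yang 0.13756930071298082 zax [ 0.0004  0.0001 -1.    ] shift [-0.0006 -0.0002  0.0003] turn 0.0005693007129807803 or -3.1410233528768123 q [0.252  0.7161 1.623  0.     0.8021 0.1145] F [0.9916 0.366  0.1957] w 0.0870954404611596
```

View pics/c5.png

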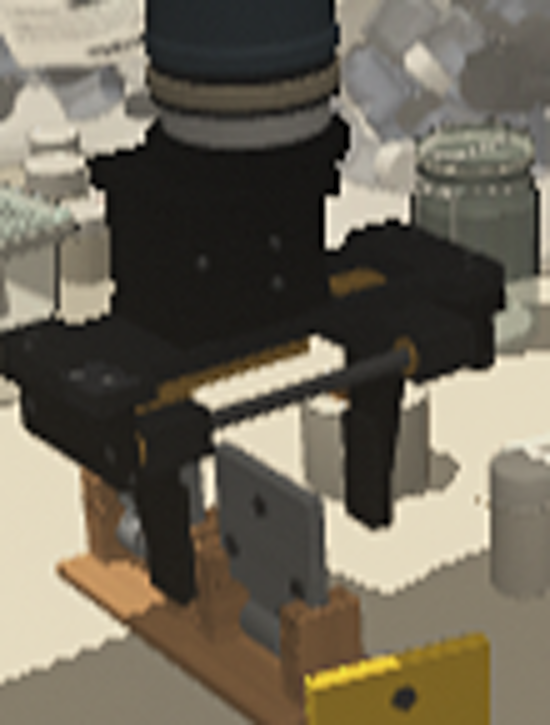

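The fingers stand astride the right leaf: left finger at crop (175,590), right finger at (375,520), plate between them. I'll close.

Call:
servo_tool(
  steps=[0.0, 0, 0, 0, 0, 0.0, 0, 0, 0, 0, 0.0, 0, 0, 0, 0, 0.0, 0, 0, 0, 0, 0.0, 0, 0, 0, 0, 0.0, 0, 0, 0, 0],
  force=30,
)

```text
time: 4.05
position: [0.542, 0.2545, 0.2399]
tool_rot: [0.657, 0.754, -0.0, -0.0]
ft_force: [0.4, 0.9, -0.4]
grip_width: 0.0351
```

```bash
python3 -c "
from h import *
delta((.542,.2536,.340),.137)
"
```

```text
t 4.05 pos [0.542  0.2545 0.2399] yang 0.13795777417515379 zax [-0.0001  0.     -1.    ] shift [-0.0009 -0.0001 -0.1001] turn 0.0009577741751538582 or -3.1406348794146393 q [0.2525 0.7166 1.6232 0.0001 0.8018 0.1145] F [ 0.4122  0.9135 -0.4015] w 0.03514945680642295
```

Call:
servo_tool(
  steps=[0.0, 0, 0, 0, 0, 0.0, 0, 0, 0, 0, 0.0, 0, 0, 0, 0, 0.0, 0, 0, 0, 0],
)

```text
time: 4.55
position: [0.5421, 0.2545, 0.24]
tool_rot: [0.657, 0.754, 0.0, 0.0]
ft_force: [1.5, 0.2, -1.3]
grip_width: 0.0083
```

Call:
servo_tool(
  steps=[0.0, 0, 0, 0, 0, 0.0, 0, 0, 0, 0, 0.0, 0, 0, -0.01, 0, 0.0, 0, 0, -0.025, 0, 0.0, 0, 0, -0.045, 0, 0.0, 0, 0, -0.07, 0, 0.0, 0, 0, -0.1, 0, 0.0, 0, 0, -0.12, 0, 0.0, 0, 0, -0.12, 0, 0.0, 0, 0, -0.12, 0],
)

```text
time: 5.8
position: [0.5412, 0.2543, 0.3596]
tool_rot: [0.657, 0.754, -0.001, -0.001]
ft_force: [-0.3, -0.9, -1.2]
grip_width: 0.0081
```

```bash
python3 -c "
from h import *
delta((.539,-.0475,.360),.27)
s=live()
for n in s: cv2.imwrite(f'pics/{n}3.png',s[n])
p=[((.5421,.2545,.1375),leafmodel(.023+.12),(0,255,0))]
overlay(s['scene'],'scene',p,(215,60,325,215),5,'pics/c6.png')
"
```

```text
t 5.8 pos [0.5412 0.2543 0.3596] yang 0.1381649190864509 zax [-0.0019 -0.0005 -1.    ] shift [-0.2986 -0.0437 -0.0002] turn -0.13183508091354912 or 3.0097575726762438 q [ 0.2526  0.5453  1.5469 -0.      1.0513  0.1144] F [-0.3095 -0.9081 -1.2339] w 0.008123906369768853
```

View pics/c6.png

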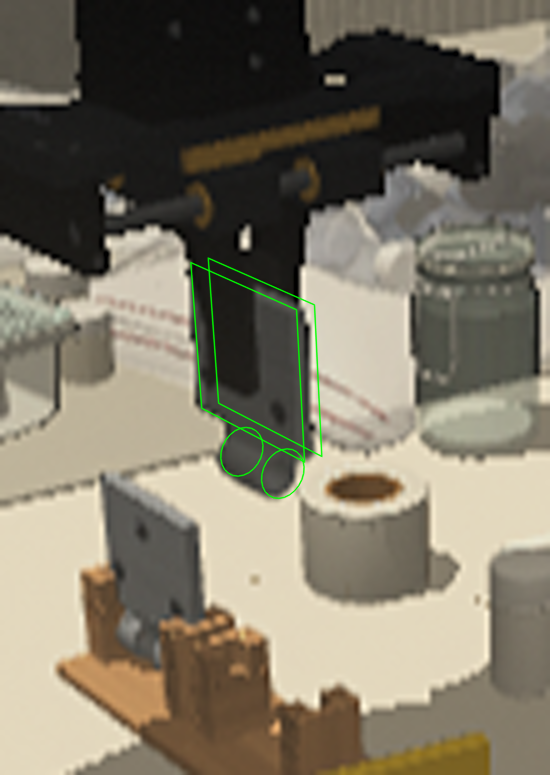

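The leaf is held clear of the rack with its single knuckle at crop (260,465), and the other leaf has not moved. Next is the move above the jamb.

Call:
servo_tool(
  steps=[0.0, -0.02, -0.003, 0, -0.01, 0.0, -0.05, -0.007, 0, -0.022, 0.0, -0.09, -0.013, 0, -0.04, 0.0, -0.13, -0.019, 0, -0.057, 0.0, -0.17, -0.025, 0, -0.075, 0.0, -0.21, -0.031, 0, -0.093, 0.0, -0.25, -0.037, 0, -0.11, 0.0, -0.28, -0.041, 0, -0.124, 0.0, -0.2986, -0.0437, 0, -0.132, 0.0, -0.2986, -0.0437, 0.02, -0.132, 0.0, -0.2986, -0.0437, 0.045, -0.132, 0.0, -0.2986, -0.0437, 0.045, -0.132],
)

```text
time: 7.4
position: [0.5387, -0.0472, 0.3126]
tool_rot: [0.606, 0.796, -0.001, -0.003]
ft_force: [-0.4, 1.4, -2.3]
grip_width: 0.0081
```

```bash
python3 -c "
from h import *
delta((.539,-.0475,.315),.27)
s=live()
for n in s: cv2.imwrite(f'pics/{n}4.png',s[n])
from rig import get_obs
x,y,z=get_obs()['position']
p=[((x,y,.27),leafmodel(z-.217),(0,255,0)),((.5377,-.0467,.27),jambmodel(),(255,255,0))]
overlay(s['scene'],'scene',p,(300,195,420,315),6,'pics/c7.png')
overlay(s['top'],'top',p,(375,170,460,255),7,'pics/c8.png')
"
```

```text
t 7.4 pos [ 0.5387 -0.0472  0.3126] yang 0.2697464364688442 zax [-0.0065  0.0019 -1.    ] shift [-0.0004  0.0002 -0.0024] turn -0.0002535635311557982 or 3.1413390900586373 q [-0.2941  0.5466  1.729  -0.      0.8728 -0.5638] F [-0.36    1.4149 -2.2763] w 0.008114422244038577
```

View pics/c7.png

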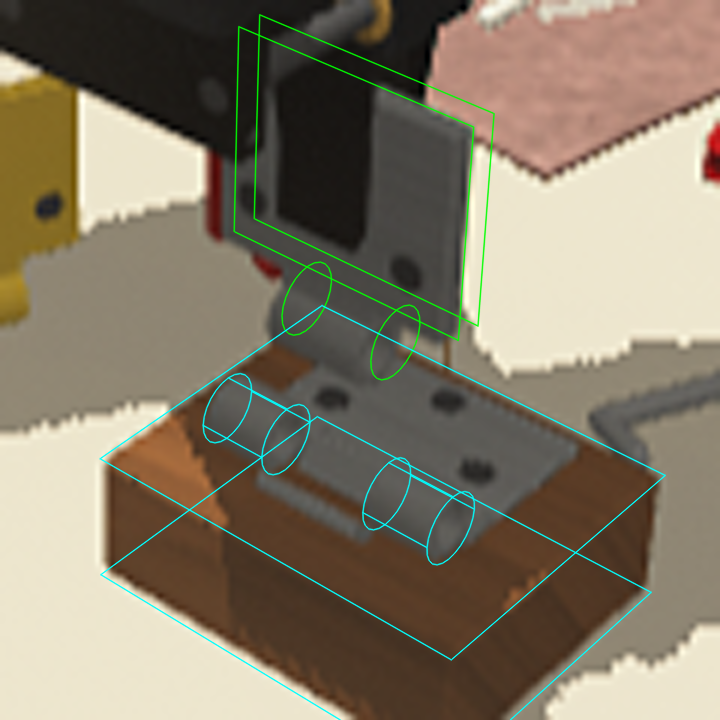

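View pics/top4.png

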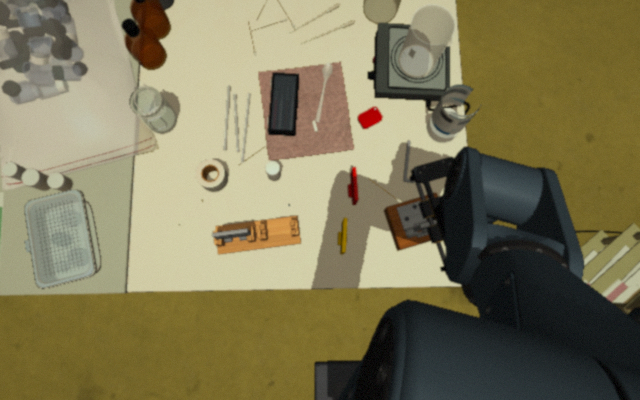

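Call:
servo_tool(
  steps=[0.0, 0, 0, 0.01, 0, 0.0, 0, 0, 0.019, 0, 0.0, 0, 0, 0.019, 0, 0.0, 0, 0, 0.019, 0],
)

```text
time: 8.0
position: [0.5398, -0.0473, 0.296]
tool_rot: [0.605, 0.796, 0.0, 0.0]
ft_force: [0.8, 0.0, -0.9]
grip_width: 0.0077
```

```bash
python3 -c "
from h import *
delta((.539,-.0475,.295),.27)
s=live()
for n in s: cv2.imwrite(f'pics/{n}5.png',s[n])
for n,b,f,o in(('scene',(330,215,400,300),8,'c9'),('top',(375,170,460,255),7,'c10')): overlay(s[n],n,[],b,f,f'pics/{o}.png')
"
```

```text
t 8.0 pos [ 0.5398 -0.0473  0.296 ] yang 0.27006399900222267 zax [ 0.0001 -0.     -1.    ] shift [ 0.     -0.0008  0.001 ] turn 6.399900222264776e-05 or -3.1415286545875705 q [-0.2937  0.5733  1.74    0.      0.8281 -0.5638] F [ 0.8015  0.0449 -0.9234] w 0.007717662124214505
```

View pics/c9.png

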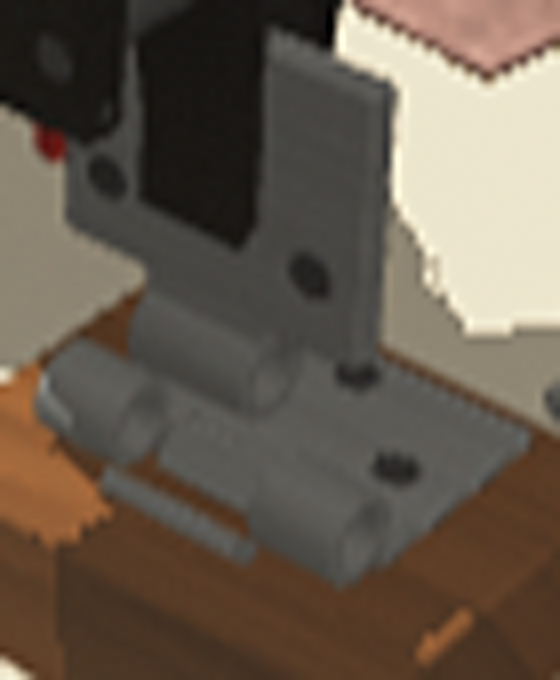

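View pics/c10.png

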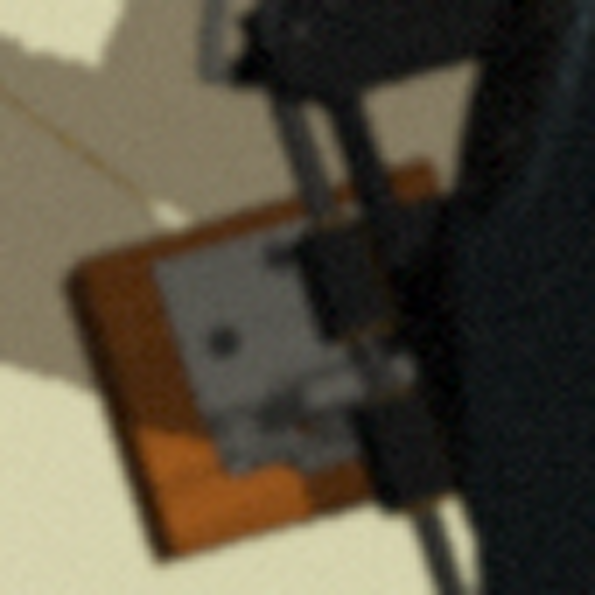

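In the scene crop, the leaf's knuckle hovers above and behind the gap with its near end at (272,378). The fixed knuckle ends are at (143,420) and (363,540). I'll work out the relative offset in this single view with heights known.

```bash
cat > rel.py <<'E'
from h import *
C=lambda p:uncrop(p,330,215,8)
def fit(L,pts,x0,free=3,yaw=None):
    f=lambda p:(proj("scene",place(p if yaw is None else (*p,yaw),L))-C(pts)).ravel()
    r=least_squares(f,x0);return r.x,np.round(r.fun,1)
zk=.079
print("jamb faces",fit([(0,.0165,.052),(0,-.0365,.052)],[(143,420),(363,540)],[.54,-.05,.27]))
print("jamb faces yaw.27",fit([(0,.0165,.052),(0,-.0365,.052)],[(143,420),(363,540)],[.54,-.05],yaw=.27))
print("knuckle",fit([(0,-.014,zk)],[(272,378)],[.54,-.05],yaw=.27))
print("plate corners",fit([(-.004,.035,zk+.013),(-.004,-.035,zk+.013),(-.004,-.035,zk+.073)],[(70,222),(360,360),(385,90)],[.54,-.05],yaw=.27))
E
python3 rel.py
python3 - <<'E'
from h import *
s=cv2.imread("pics/scene5.png");t=cv2.imread("pics/top5.png")
p=[((.5378,-.0477,.27),leafmodel(.079),(0,255,0)),((.5372,-.0467,.27),jambmodel(),(255,255,0))]
overlay(s,"scene",p,(330,215,400,300),8,"pics/c11.png")
overlay(t,"top",[((.5398,-.0473,.27),leafmodel(.079),(0,255,0)),((.539,-.049,.27),jambmodel(),(255,255,0))],(375,170,460,255),7,"pics/c12.png")
E
```

```text
jamb faces (array([ 0.5389, -0.0458,  0.2653]), array([ 0.1,  0.1, -0.1, -0.1]))
jamb faces yaw.27 (array([ 0.5389, -0.0458]), array([ 0. ,  0.2, -0. , -0.1]))
knuckle (array([ 0.538 , -0.0465]), array([0., 0.]))
plate corners (array([ 0.5418, -0.0442]), array([-0.1, -0.5,  0.4,  0.6, -0.3, -0.1]))
```

View pics/c11.png

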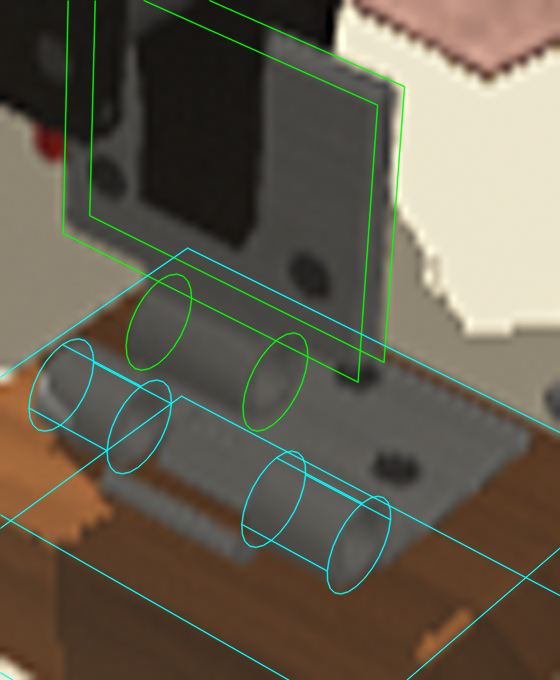

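View pics/c12.png

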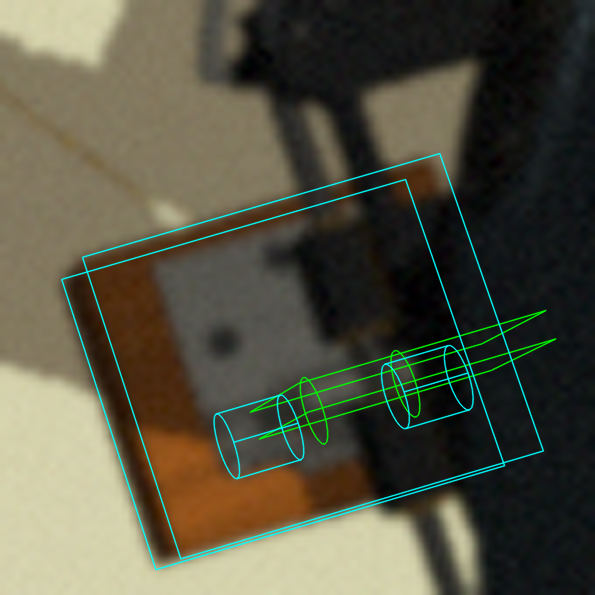

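```bash
python3 - <<'E'
from h import *
s=cv2.imread("pics/scene5.png")
g=np.clip((s.astype(float)-30)*2.6,0,255).astype(np.uint8)
overlay(g,"scene",[],(335,215,400,295),9,"pics/c13.png")
E
```

View pics/c13.png

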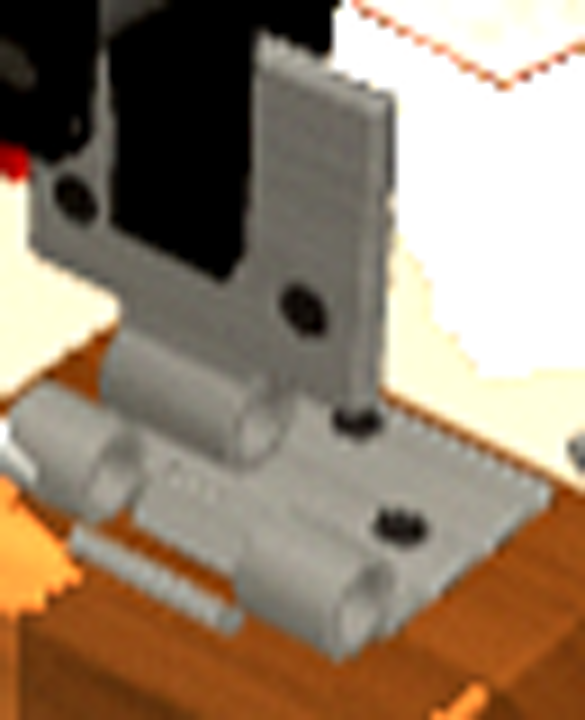

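```bash
cat > rel2.py <<'E'
from h import *
C=lambda p:uncrop(p,335,215,9)
K=np.array([(0,-.014,0),(-.004,.035,.013),(-.004,-.035,.013),(-.004,-.035,.073),(.004,-.035,.073)])
pts=np.array([(260,422),(32,240),(350,400),(375,105),(395,95)])
def go(idx,z=None,yaw=.27):
    def f(p):
        L=K[idx].copy();L[:,2]+=p[2] if z is None else z
        return (proj("scene",place((p[0],p[1],yaw if yaw else p[-1]),L))-C(pts[idx])).ravel()
    x0=[.54,-.05]+([.08] if z is None else [])+([] if yaw else [.27])
    r=least_squares(f,x0);print(idx,z,r.x,np.round(r.fun,1))
a=[0,1,2,3,4]
go(a,.079);go(a);go(a,.079,None);go(a,None,None);go([0],.079);go([0,3,4],.079)
def fj(p):
    return (proj("scene",place((p[0],p[1],.27),[(0,.0165,.052),(0,-.0365,.052)]))-C([(115,472),(362,608)])).ravel()
r=least_squares(fj,[.54,-.05]);print("J",r.x,np.round(r.fun,1))
E
python3 rel2.py
```

```text
[0, 1, 2, 3, 4] 0.079 [ 0.5397 -0.0439] [-0.  -0.9 -1.1  0.9  0.2  1.5 -0.2 -0.2  1.  -1.4]
[0, 1, 2, 3, 4] None [ 0.5527 -0.0281  0.0648] [ 0.1 -1.5 -0.1  0.9 -0.   0.9 -0.5  0.4  0.5 -0.7]
[0, 1, 2, 3, 4] 0.079 [ 0.5405 -0.0438  0.2235] [ 0.1 -0.9 -0.1  0.2 -0.2  1.7 -0.6 -0.   0.8 -1.1]
[0, 1, 2, 3, 4] None [ 0.5505 -0.0311  0.0676  0.2518] [ 0.1 -1.4  0.1  0.6 -0.1  1.1 -0.6  0.4  0.5 -0.7]
[0] 0.079 [ 0.5384 -0.0457] [0. 0.]
[0, 3, 4] 0.079 [ 0.538  -0.0454] [-0.3 -0.  -0.4  0.6  0.7 -0.6]
J [ 0.5387 -0.0457] [ 0.   0.2 -0.  -0.2]
```

Call:
servo_tool(
  steps=[0.0, 0, 0, 0.004, 0, 0.0, 0, 0, 0.008, 0, 0.0, 0, 0, 0.008, 0, 0.0, 0, 0, 0.008, 0],
)

```text
time: 8.6
position: [0.5398, -0.0473, 0.2879]
tool_rot: [0.605, 0.796, -0.0, -0.0]
ft_force: [0.1, 0.4, -1.9]
grip_width: 0.0079
```

```bash
python3 - <<'E'
from h import *
delta((.539,-.0475,.288),.27)
s=live()["scene"];cv2.imwrite("pics/scene6.png",s)
g=np.clip((s.astype(float)-30)*2.6,0,255).astype(np.uint8)
overlay(g,"scene",[],(335,235,400,300),9,"pics/c14.png")
E
```

```text
t 8.6 pos [ 0.5398 -0.0473  0.2879] yang 0.270012509878936 zax [-0.0001  0.     -1.    ] shift [ 0.     -0.0008 -0.0001] turn 1.2509878935862417e-05 or -3.1415801437108573 q [-0.2938  0.5865  1.7454  0.      0.8098 -0.5638] F [ 0.1435  0.384  -1.8821] w 0.007911571255082043
```

View pics/c14.png

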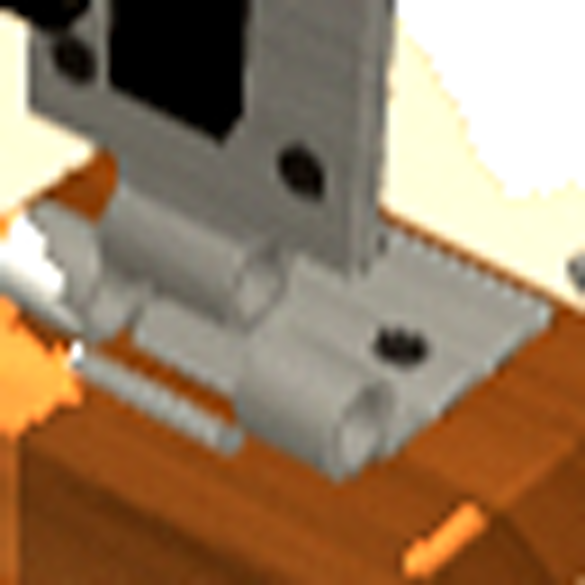

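```bash
python3 - <<'E'
from h import *
C=lambda p:uncrop(p,335,235,9)
for pt in [(258,285),(258,290)]:
  for z in(.0699,.0709,.0719):
    r=least_squares(lambda p:(proj("scene",place((p[0],p[1],.27),[(0,-.014,z)]))-C([pt])).ravel(),[.54,-.05]).x
    d=r-np.array([.5387,-.0457]);c,s=np.cos(.27),np.sin(.27)
    print(pt,z,r,"local dx,dy",c*d[0]+s*d[1],-s*d[0]+c*d[1])
q=(proj("scene",place((.5387,-.0457,.27),[(0,-.014,.0709),(-.004,-.035,.0839),(-.004,.035,.0839)]))-[335,235]+.5)*9-.5;print(q)
E
```

```text
(258, 285) 0.0699 [ 0.5385 -0.0456] local dx,dy -0.00015728798751398894 0.00013538768807982602
(258, 285) 0.0709 [ 0.5377 -0.0466] local dx,dy -0.0012169447089271756 -0.0006156495712206958
(258, 285) 0.0719 [ 0.5369 -0.0476] local dx,dy -0.002276601430340338 -0.0013666868305211306
(258, 290) 0.0699 [ 0.5377 -0.0467] local dx,dy -0.001240554048000595 -0.0006898659706490757
(258, 290) 0.0709 [ 0.5369 -0.0477] local dx,dy -0.0022977032090885333 -0.0014389929205544725
(258, 290) 0.0719 [ 0.5361 -0.0487] local dx,dy -0.0033548523701765875 -0.0021881198704598735
[[259.4801 280.1594]
 [351.1544 281.1983]
 [ 22.5709 113.1935]]
```

Relative offset is within about 1 mm, so I descend slowly and watch the force.

Call:
servo_tool(
  steps=[0.0, 0, 0, 0.003, 0, 0.0, 0, 0, 0.006, 0, 0.0, 0, 0, 0.009, 0, 0.0, 0, 0, 0.011, 0, 0.0, 0, 0, 0.011, 0],
)

```text
time: 9.32
position: [0.5397, -0.0473, 0.2767]
tool_rot: [0.605, 0.796, -0.0, -0.0]
ft_force: [0.7, -0.3, -1.0]
grip_width: 0.008
```

```bash
python3 - <<'E'
from h import *
delta((.539,-.0475,.269),.27)
s=live()["scene"];cv2.imwrite("pics/scene7.png",s)
g=np.clip((s.astype(float)-30)*2.6,0,255).astype(np.uint8)
overlay(g,"scene",[],(335,235,400,300),9,"pics/c15.png")
E
```

```text
t 9.325 pos [ 0.5397 -0.0473  0.2767] yang 0.27003580320818205 zax [-0.0005  0.0002 -1.    ] shift [-0.     -0.0007  0.0077] turn 3.580320818197258e-05 or -3.141556850381611 q [-0.2937  0.605   1.7524 -0.      0.7848 -0.5638] F [ 0.7301 -0.3486 -1.0309] w 0.008001599848794722
```

View pics/c15.png

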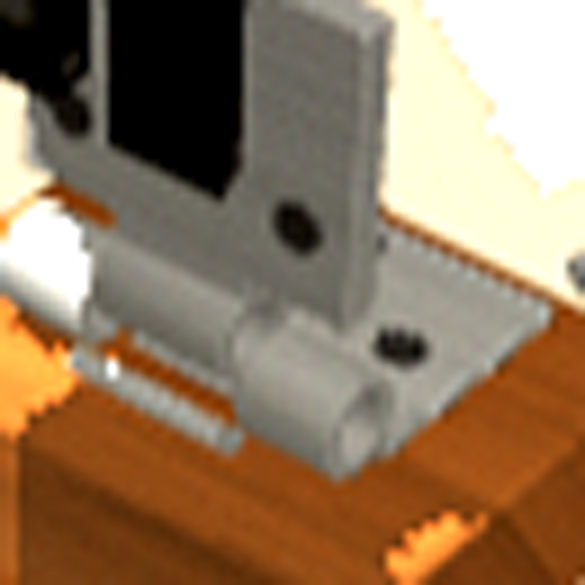

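The knuckle has entered between the fixed knuckles without contact force (about 1 N, noise). I continue in small steps.

Call:
servo_tool(
  steps=[0.0, 0, 0, 0.0015, 0, 0.0, 0, 0, 0.003, 0, 0.0, 0, 0, 0.004, 0, 0.0, 0, 0, 0.005, 0, 0.0, 0, 0, 0.005, 0],
)

```text
time: 10.05
position: [0.5397, -0.0473, 0.2719]
tool_rot: [0.605, 0.796, -0.0, -0.0]
ft_force: [-0.6, 0.2, -0.9]
grip_width: 0.0078
```

Call:
servo_tool(
  steps=[0.0, 0, 0, 0.0008, 0, 0.0, 0, 0, 0.0016, 0, 0.0, 0, 0, 0.0016, 0, 0.0, 0, 0, 0.0016, 0],
)

```text
time: 10.55
position: [0.5398, -0.0473, 0.2704]
tool_rot: [0.606, 0.796, 0.0, 0.0]
ft_force: [-0.8, 0.5, -1.2]
grip_width: 0.0077
```

Call:
servo_tool(
  steps=[0.0, 0, 0, 0.0005, 0, 0.0, 0, 0, 0.001, 0, 0.0, 0, 0, 0.001, 0, 0.0, 0, 0, 0.001, 0],
)

```text
time: 11.05
position: [0.5397, -0.0473, 0.2693]
tool_rot: [0.606, 0.796, 0.0, -0.0]
ft_force: [-0.1, -0.0, -1.4]
grip_width: 0.0081
```

```bash
python3 - <<'E'
from h import *
from rig import get_obs
print(get_obs()["moment"])
delta((.539,-.0475,.269),.27)
d=live();s=d["scene"];cv2.imwrite("pics/scene8.png",s);cv2.imwrite("pics/top8.png",d["top"])
g=np.clip((s.astype(float)-30)*2.6,0,255).astype(np.uint8)
overlay(g,"scene",[],(335,235,400,300),9,"pics/c16.png")
E
```

```text
[-0.0594 -0.0569  0.052 ]
t 11.05 pos [ 0.5397 -0.0473  0.2693] yang 0.2699745122132698 zax [ 0.  0. -1.] shift [ 0.     -0.0008  0.0003] turn -2.5487786730282735e-05 or 3.141567165803063 q [-0.2938  0.6173  1.7565  0.      0.7677 -0.5638] F [-0.1178 -0.003  -1.3927] w 0.0080612255315965
```

View pics/c16.png

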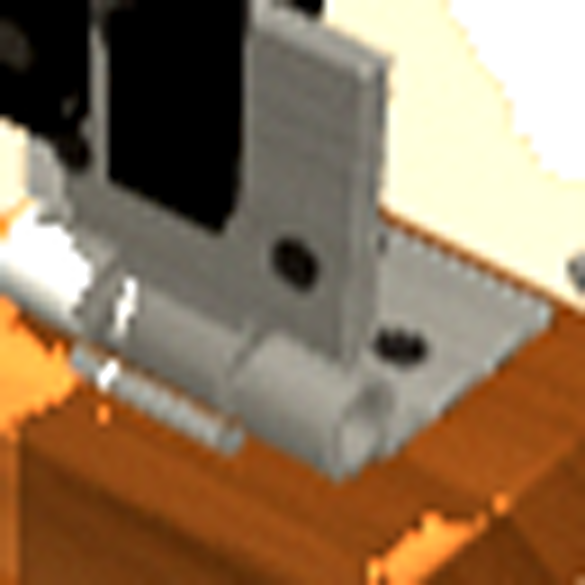

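The knuckle now sits between the fixed ones, with its top line nearly continuous with theirs. No contact yet (noise of about 1 N), so I keep lowering gently.

Call:
servo_tool(
  steps=[0.0, 0, 0, 0.0004, 0, 0.0, 0, 0, 0.0008, 0, 0.0, 0, 0, 0.0008, 0, 0.0, 0, 0, 0.0008, 0],
)

```text
time: 11.65
position: [0.5397, -0.0473, 0.2686]
tool_rot: [0.605, 0.796, -0.0, -0.0]
ft_force: [0.3, -1.2, -0.6]
grip_width: 0.0076
```

Call:
servo_tool(
  steps=[0.0, 0, 0, 0.0003, 0, 0.0, 0, 0, 0.0006, 0, 0.0, 0, 0, 0.0006, 0, 0.0, 0, 0, 0.0006, 0],
)

```text
time: 12.15
position: [0.5396, -0.0474, 0.2684]
tool_rot: [0.605, 0.796, -0.0, -0.0]
ft_force: [-2.3, -0.6, 6.0]
grip_width: 0.0078
```

Contact: 6 N up and 2.3 N toward -x, so the knuckle bears slightly more on the +x wall of the saddle. I'll nudge 0.4 mm toward -x (tool y) and look.

Call:
servo_tool(
  steps=[0.0, 0, -0.0002, 0, 0, 0.0, 0, -0.0004, 0, 0, 0.0, 0, -0.0004, 0, 0, 0.0, 0, -0.0004, 0, 0],
)

```text
time: 12.65
position: [0.5394, -0.0474, 0.2684]
tool_rot: [0.605, 0.796, 0.0, 0.0]
ft_force: [-2.2, -0.6, 5.2]
grip_width: 0.0076
```

```bash
python3 - <<'E'
from h import *
from rig import get_obs
delta((.539,-.0475,.269),.27)
d=live();s=d["scene"];cv2.imwrite("pics/scene9.png",s);cv2.imwrite("pics/top9.png",d["top"])
g=np.clip((s.astype(float)-30)*2.2,0,255).astype(np.uint8)
overlay(g,"scene",[],(335,245,395,295),12,"pics/c17.png")
overlay(np.clip(d["top"]*1.5,0,255).astype(np.uint8),"top",[],(375,170,460,255),7,"pics/c18.png")
E
```

```text
t 12.65 pos [ 0.5394 -0.0474  0.2684] yang 0.2701272161312987 zax [ 0.0004 -0.0001 -1.    ] shift [-0.     -0.0004 -0.0006] turn 0.0001272161312986242 or -3.1414654374584945 q [-0.2941  0.6186  1.7581  0.0001  0.7645 -0.5642] F [-2.2024 -0.5684  5.1768] w 0.007566826180419091
```

View pics/c17.png

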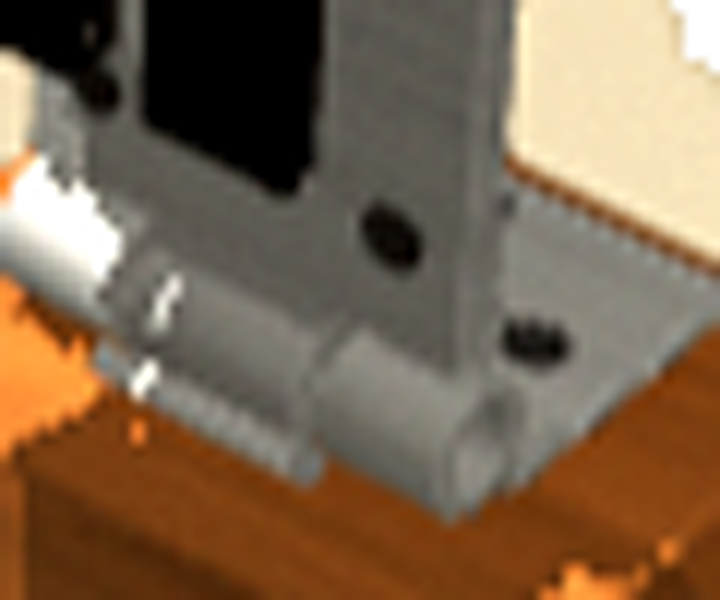

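View pics/c18.png

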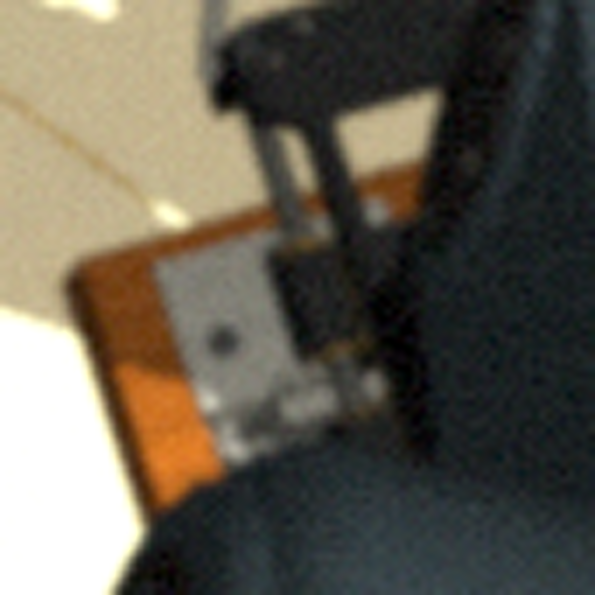

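Call:
servo_tool(
  steps=[0.0, 0, -0.0003, 0, 0, 0.0, 0, -0.0005, 0, 0, 0.0, 0, -0.0005, 0, 0, 0.0, 0, -0.0005, 0, 0],
)

```text
time: 13.25
position: [0.5392, -0.0474, 0.2684]
tool_rot: [0.606, 0.796, 0.0, 0.0]
ft_force: [-1.0, -0.2, 4.1]
grip_width: 0.0076
```

```bash
python3 - <<'E'
from h import *
delta((.539,-.0475,.269),.27)
d=live();s=d["scene"]
g=np.clip((s.astype(float)-30)*2.2,0,255).astype(np.uint8)
p=[((.5387,-.0457,.27),leafmodel(.052),(0,255,0)),((.5387,-.0457,.27),jambmodel()[:10],(255,255,0))]
overlay(g,"scene",p,(335,225,400,295),9,"pics/c19.png")
cv2.imwrite("pics/scene10.png",s)
E
```

```text
t 13.25 pos [ 0.5392 -0.0474  0.2684] yang 0.2698932436685172 zax [ 0.0013  0.0001 -1.    ] shift [-0.     -0.0002 -0.0006] turn -0.00010675633148293784 or 3.14148589725831 q [-0.2944  0.6183  1.7589  0.0006  0.7632 -0.5647] F [-1.0424 -0.221   4.0903] w 0.007580685774123721
```

View pics/c19.png

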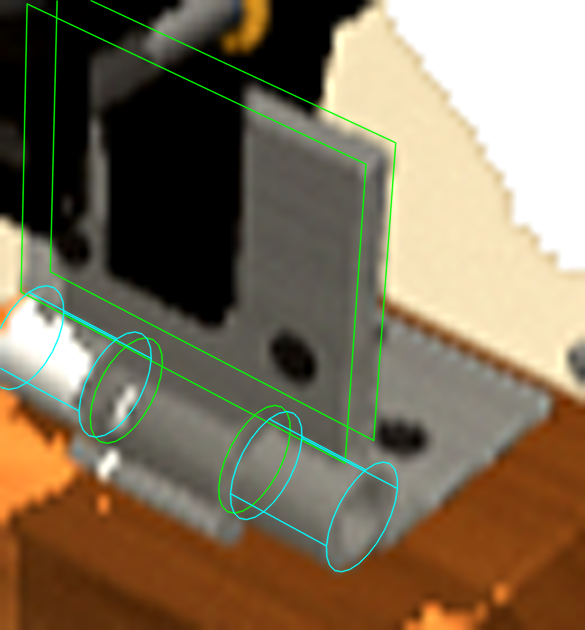

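View pics/scene10.png

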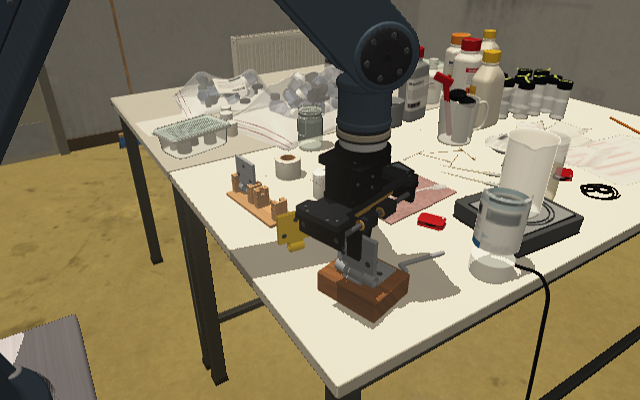

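The leaf matches the pin-line model to about 1 px. The leaf rests in the saddle with about 4–5 N upward and little side force, and the bystanders are undisturbed. Handing in.

```bash
python3 -c "
from rig import hand_in,get_obs
print(hand_in());o=get_obs();print(o['time'],o['position'],o['ft_force'],o['grip_width'])"
```

```text
the job is handed in; nothing more can be done
None
the job is handed in; nothing more can be done
```

I took the single-knuckle leaf (the right-hand one in the top view) from the rack and lowered it upright between the fixed knuckles. It rests in the V saddle, and the job was handed in at about 13.3 s with the gripper still closed on it. `hand_in` gives no verdict.

**Last checks**
- **Contact:** the block pushed the leaf up with about 4–6 N. The sideways force fell from about 2.3 N to 1 N after two small nudges toward -x.
- **Grip and attitude:** the opening was 7.6 mm on the 8 mm plate, with the tool vertical to about 0.001 rad. The tool is turned to a yaw of 0.27 rad, which the jamb fits matched to about 0.005 rad.
- **Position:** in the last scene picture the knuckle lies between the fixed ones and on their line to about 1 px. The gap itself limits any error along the pin line to ±2.5 mm.
- **Bystanders:** the other leaf, pot, tape and pin looked untouched in the scene pictures.

**What disagreed**
- **Size:** the jamb block and knuckles looked a few percent smaller in the pictures than their stated sizes.
- **Single-view fits:** scene-view fits of the knuckle and of the plate differed by up to 4 mm. I relied on knuckle against knuckle in the same picture and on the contact force.
- **Final height:** the tool ended about 0.6 mm below the height I expected, which is within calibration error. The top view was blocked by the arm at the end, so I could not use it for a final check.

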